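# Roll the can to the back of the can rack with the bench scraper

### The arm

A 6-joint arm with a two-finger parallel gripper is mounted at the origin on a cart in front of the work surface, level with it; the furniture and walls round the work are solid. World frame = base frame: x ahead of the robot, y to its left, z up, the work surface at z = 0. Lengths are in m, angles in degrees, forces in N, time in s.
With the tool pointing down it reaches from about 0.25 to 0.85 m from the base axis. Payload 12.5 kg.
Tool frame: the origin (TCP) lies on the centre line of the jaws, within the pads' length; the fingertips stand robot.tcp_to_tips ahead of it and the grasp point (between the pads) lies 6 mm ahead of it (robot.tcp_to_tips is the distance from the TCP to the fingertips, in m); y points along the fingers, x is the direction in which the jaws open and shut, and the axes are right-handed (so a half turn about y gives the same grasp; the last joint's range is limited). The gripper opens to 93 mm and grips with 3 to 60 N. Pads are 15 mm wide; open, the fingers measure 128 mm over their backs; the gripper's body (75 mm by 188 mm) begins 65 mm behind the grasp point.
Start: joints at [-70.623, 20.094, 94.641, -0, 65.266, -4.847], TCP at [0.226, -0.502, 0.244] pointing down, gripper open.
Joint ranges: [-157.81, 157.81], [-45, 120.19], [0.68, 151.7], [-89.99, 269.99], [4.06, 180], [-164.3, 164.3]. Speed limits (degrees/s): [127.2, 127.2, 159.86, 180, 180, 180].

### API

Orientations are given as [roll, pitch, yaw] about the fixed x, y, z axes, in that order (R = Rz(yaw) Ry(pitch) Rx(roll)).
In Python, from rig import readout, capture, camera_params, close_job, robot gives the robot as it stands.
- The arm moves only by the tool arm_command, never from a script. Its arguments are lists of equal length, an entry for each row: "grip": the opening, from 0 (shut) to 1 (fully open); "translation": the shift along the tool's x, y, z in cm, a list of three; "turn": the turn, a rotation vector about the tool's x, y, z in degrees, a list of three. A call has exactly 5 rows; each row is the pose to reach, as a shift and turn from the pose commanded when the call began, along the tool's axes at that moment; what a row does not reach only later rows make up. A row lasts 1/12 s, in which the tool goes at most 41.7 mm and 7.16 degrees, less where a joint would pass 70% of its speed; a pose out of reach is approached as far as the arm can. A call with a gripper value outside its range is refused whole. The fingers move at their own pace and stop on an object; "squeeze" is the grip in N (left out, the last holds). Time passes only in rows, so rows that repeat a pose let the fingers close, or fill a call up. It gives the time, the measured TCP pose, the force and the opening at its end, in the units of the state.
- readout.get_obs(): the state, without advancing time (a new reading comes with each control period).
- capture(name): name is "side" or "top"; returns (picture, depth): 384x512x3 uint8, red, green, blue; 384x512 float32, m along the optical axis (not along the pixel's ray), 0 where there is no reading.
- camera_params(name): a dict with "fx", "fy", "cx", "cy" (pixels), "D" ([k1, k2, p1, p2, k3] as OpenCV has them; the pictures are not rectified), "R" (3x3) and "t" (3): a world point X has camera coordinates R X + t. Camera axes: x right, y down, z forward; pixel columns grow to the right and rows downward; lengths in m; the calibration is good to about 2 mm. A picture is of the moment at which its call begins. camera_params takes no time and is no camera call.
- close_job(): hands the job in, once; it reports no verdict.
The state is a dict: "time": time; "joint_positions": joint angles; "qd": joint speeds; "joint_efforts": joint torques, N m; "tcp_pos": TCP position; "orientation": TCP orientation; "ft_force": force on the tool from outside, world axes, zero at the start; "torque": the same for the moment, N m; "grip_width": finger opening in m.
Only numpy, scipy, OpenCV 4.12 (cv2) and the standard library are available. Lean on these libraries where they do the work, as an engineer would, in place of code of your own. Each camera call takes 0.05 s, during which the arm holds its last target.

### The job

A drinks can lies at the front of the wire can rack. Take the bench scraper from its stand and, with its blade, gently roll the can up along the rails and over the crest until it lies at rest in the dip at the back, without touching the can with the fingers. Then put the scraper back upright in its stand, and leave everything else as it is.

Things in the scene. Friction and masses are not known exactly. Their poses are not given: they have to be found in the camera images.
- can_center (a point): centre of a printed drinks can, 66 mm in diameter and 115 mm long, about 0.35 kg, lying across the rack's rails; its z axis is the can's long axis. It starts against the rack's front rest, centre at x = -91 mm, z = 56 mm in the rack's frame, and rolls back there if let go before the crest.
- can_rack: fixed bare steel wire rack on the range, 234 mm long (x), 139 wide (y), 58 high. Origin: centre of its underside; +x runs along the track, front to back. Two rails 64 mm apart bend up at the front (31 mm high at x = -116), climb 3 degrees from x = -100 (top 22 mm high) to a crest, fall into a dip, rise to a back stop. Side guard wires 58 mm high, 127 mm apart inside; top and front open.
- rack_crest (a point): middle of the track at the crest, on the level of the rails' tops: x = +35 mm, z = 29 mm in the rack's frame. From here the rails fall 12 degrees into the dip: a can past the crest rolls down into it by itself.
- rack_dip (a point): where the can's centre lies when it rests in the dip at the back: x = +70 mm, z = 55 mm in the rack's frame. The steep back stop behind it is 56 mm high, at x = +111 mm.
- scraper_grip (a point): centre of the wooden handle of a bench scraper (0.16 kg): a bar handle 28 mm thick (x), 100 mm long (y) and 40 mm high (z), with a flat upright steel blade below it, 4 mm thick (x) and 90 mm wide (y). The handle's underside is 20 mm below this point, the blade's lower edge 98 mm below it. The front and rear look the same.
- stand: fixed dark wooden stand. Origin: centre of its underside. A base 75 x 110 x 10 mm carries two upright cheeks, 6 mm thick (x), 90 mm long (y), tops 90 mm above the origin, with a 14 mm gap between them, open at the top and ends. The blade hangs in the gap and the handle, along the stand's y, rests on the cheeks' tops, its centre 110 mm above the origin.
- mill_center (a point): centre of a dark wooden pepper mill, 58 mm across and 150 mm high, standing loose behind the work; to be left alone
- shaker_center (a point): centre of a glass salt shaker, 44 mm across and 90 mm high, standing loose between the rack and the stand; to be left alone

How it is judged:
By the outcome, as a careful person would: the job done as asked, in the order asked, and still so for the second after the job is handed in, with the robot touching nothing.
It also fails if it takes over 53 s, if anything falls off the work surface, if the arm or the gripper's body presses on something with over 40 N, if the wrist force passes 120 N, or if a joint passes its speed limit or range.

## Working session

There is one attempt and no reset: what is moved stays moved. The work goes in short steps, Python scripts to look and compute and a tool call to move; the robot and the scene stay as the last step left them, time stands still between calls to the robot, and variables do not carry over. Pictures are saved under pics/ and viewed, and the job is handed in when it is done.

Besides the shell and the picture viewer there is one more tool, called after "Emit:" as name(argument=value, ...) on one line, values as JSON. arm_command: Moves the arm, as the interface text tells. Its arguments: {"type":"object","properties":{"grip":{"type":"array","items":{"type":"number"}},"translation":{"type":"array","items":{"type":"array","items":{"type":"number"}}},"turn":{"type":"array","items":{"type":"array","items":{"type":"number"}}},"squeeze":{"type":"number"}},"required":["grip","translation","turn"]}

```bash
ls; mkdir -p pics; python3 - <<'E'
from rig import readout,capture,camera_params,robot
import cv2,numpy as np
print(readout.get_obs()); print(robot.tcp_to_tips)
for n in("side","top"):
    p,d=capture(n); cv2.imwrite(f"pics/{n}0.png",p[:,:,::-1]); np.savez(f"{n}0.npz",p=p,d=d)
    print(n,camera_params(n))
E
```

```text
pics
{'time': 0.0, 'joint_positions': array([-7.06206739e+01,  2.01230860e+01,  9.46755794e+01, -7.47774864e-04,
        6.52655129e+01, -4.84781489e+00]), 'qd': array([-0.00293294,  0.07988296,  0.09070797, -0.12424058,  0.04183646,
        0.01748586]), 'joint_efforts': array([ 7.72400454e-04, -4.97316384e+01, -2.85252678e+01,  6.99176383e-02,
        2.57126964e-02, -8.43110388e-05]), 'tcp_pos': array([ 0.22560922, -0.50126382,  0.24312247]), 'orientation': array([-8.99952527e+01,  6.40060627e-02, -6.57725431e+01]), 'ft_force': array([-0.21722185, -0.46515141,  0.24112977]), 'torque': array([-0.0167051 ,  0.00914066,  0.00255308]), 'grip_width': 0.09297190294797035}
0.025
side {'fx': 487.91342180032586, 'fy': 487.91342180032586, 'cx': 260.90357386266555, 'cy': 191.25682471823495, 'D': array([-0.1605379,  0.       ,  0.       ,  0.       ,  0.       ]), 'R': array([[-0.80270891, -0.59585003,  0.02492295],
       [-0.23176304,  0.27317187, -0.93362895],
       [ 0.54949459, -0.7552085 , -0.3573735 ]]), 't': array([0.4862661 , 0.23253485, 0.82164946])}
top {'fx': 380.14818966323867, 'fy': 380.14818966323867, 'cx': 249.70975146705382, 'cy': 185.77177657135456, 'D': array([0.04460692, 0.        , 0.        , 0.        , 0.        ]), 'R': array([[ 0.01620514, -0.99968462, -0.01918459],
       [-0.98409983, -0.01255246, -0.17717214],
       [ 0.17687545,  0.02175065, -0.98399288]]), 't': array([-0.01321404,  0.63642627,  0.8541262 ])}
```

View pics/side0.png

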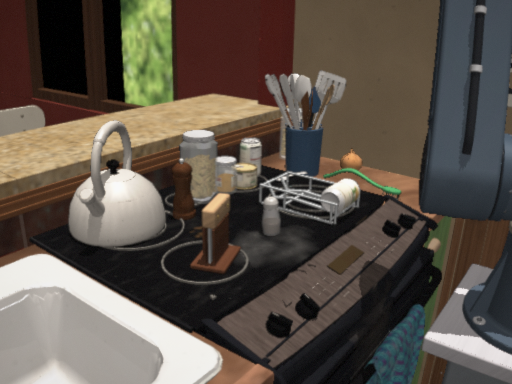

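View pics/top0.png

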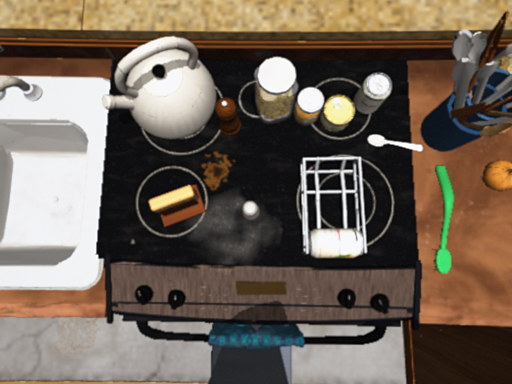

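```bash
cat > h.py <<'E'
import numpy as np,cv2
from rig import camera_params
def cam(n):
    c=camera_params(n);K=np.array([[c['fx'],0,c['cx']],[0,c['fy'],c['cy']],[0,0,1]]);return K,c['D'],c['R'],c['t']
def ray(n,uv):
    K,D,R,t=cam(n);u=cv2.undistortPoints(np.array(uv,float).reshape(-1,1,2),K,D)[:,0]
    return -R.T@t, np.c_[u,np.ones(len(u))]@R
def plane(n,uv,z):
    o,d=ray(n,uv);return o+d*((z-o[2])/d[:,2])[:,None]
def proj(n,X):
    K,D,R,t=cam(n);return cv2.projectPoints(np.array(X,float).reshape(-1,3),cv2.Rodrigues(R)[0],t,K,D)[0][:,0]
def cloud(n,d):
    v,u=np.mgrid[:d.shape[0],:d.shape[1]]
    o,r=ray(n,np.c_[u.ravel(),v.ravel()])
    return (o+r*d.ravel()[:,None]).reshape(*d.shape,3)
E
python3 - <<'E'
from h import *
a=np.load('top0.npz')['p'][:,:,::-1]; s=np.load('side0.npz')['p'][:,:,::-1]
cv2.imwrite('pics/c1.png',cv2.resize(a[140:270,285:395],None,fx=4.5,fy=4.5,interpolation=2))
cv2.imwrite('pics/c2.png',cv2.resize(a[160:250,130:270],None,fx=5.5,fy=5.5,interpolation=2))
cv2.imwrite('pics/c3.png',cv2.resize(s[160:290,150:370],None,fx=3.6,fy=3.6,interpolation=2))
for n in('top','side'):
    d=np.load(n+'0.npz')['d'];P=cloud(n,d);np.save(n+'P.npy',P)
P=np.load('topP.npy')
for (u,v) in [(178,195),(250,208),(335,243),(260,180),(100+60,230)]: print(u,v,P[v,u].round(4))
E
```

```text
178 195 [0.6008 0.1515 0.1299]
250 208 [ 0.5791 -0.0062  0.0893]
335 243 [ 0.5035 -0.1977  0.0865]
260 180 [ 6.62e-01 -2.88e-02  4.00e-04]
160 230 [ 0.5317  0.2201 -0.0016]
```

View pics/c1.png

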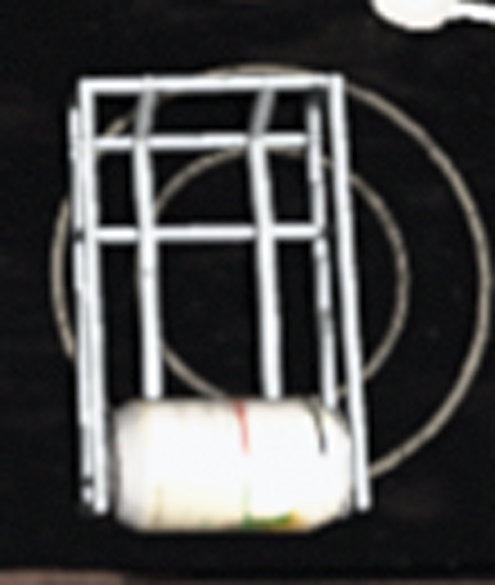

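View pics/c2.png

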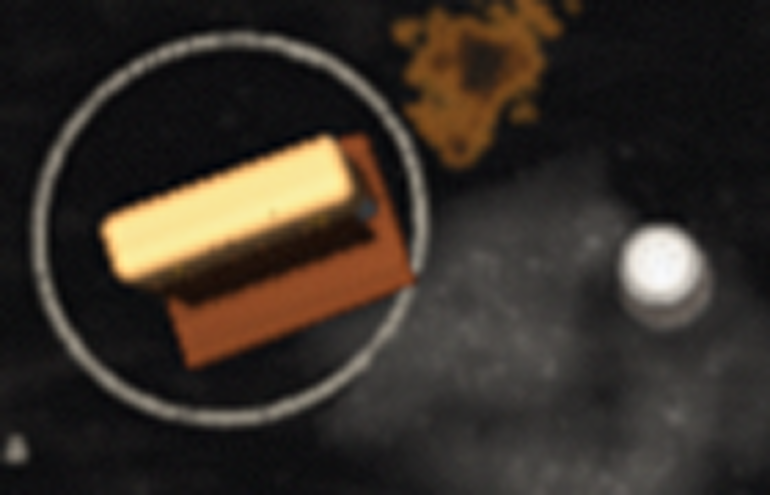

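View pics/c3.png

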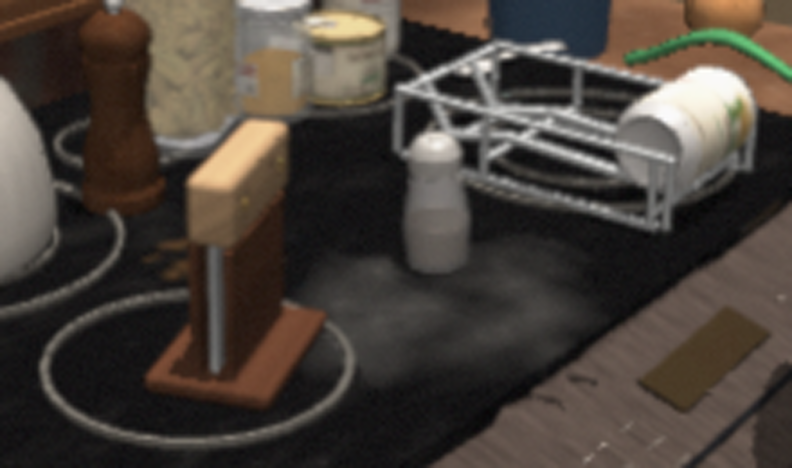

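```bash
python3 - <<'E'
from h import *
P=np.load('topP.npy');a=np.load('top0.npz')['p'].astype(int)
R,G,B=a[...,0],a[...,1],a[...,2]
v,u=np.mgrid[:384,:512]
roi=(u>140)&(u<210)&(v>170)&(v<235)
m=roi&(P[...,2]>.122)&(R>90)
pts=P[m]; print('handle top z',np.median(pts[:,2]),m.sum())
# ray plane at z=.13
uv=np.c_[u[m],v[m]];q=plane('top',uv,.130)[:,:2]
print(cv2.minAreaRect((q*1000).astype(np.float32)), q.mean(0))
# base
b=roi&(P[...,2]<.02)&(P[...,2]>.004)&(R>B+30)
q=plane('top',np.c_[u[b],v[b]],.010)[:,:2]
rb=cv2.minAreaRect((q*1000).astype(np.float32));print('base',rb, b.sum(),np.median(P[b][:,2])); print(cv2.boxPoints(rb))
# can
c=(u>305)&(u<370)&(v>225)&(v<260)&(P[...,2]>.064)
pts=P[c]; print('can',c.sum(),pts.min(0),pts.max(0),np.median(pts,0))
# fit cylinder: yaw,x0,z0
from scipy.optimize import least_squares
def f(p):
    n=np.array([np.cos(p[0]),np.sin(p[0])]);s=pts[:,:2]@n-p[1]
    return np.hypot(s,pts[:,2]-p[2])-.033
s=least_squares(f,[0,.5,.056],loss='soft_l1',f_scale=.002);print('canfit',np.degrees(s.x[0]),s.x[1:],np.abs(s.fun).mean())
t=np.array([-np.sin(s.x[0]),np.cos(s.x[0])]);w=pts[:,:2]@t;print('axis range',np.percentile(w,[0,1,50,99,100]))
# shaker
c=(u>235)&(u<265)&(v>195)&(v<225)&(P[...,2]>.08);print('shaker',P[c].mean(0),c.sum())
# rack guard wires: crop px/4.5+offset; corners/ends z=.057
cr=np.array([[88,82],[338,80],[97,508],[364,508]])/4.5+[285,140]
print('rack corners',plane('top',cr,.056).round(4))
w=np.array([[150,240],[153,390],[262,236],[273,390]])/4.5+[285,140]
print('rails',plane('top',w,.026).round(4))
E
```

```text
handle top z 0.12908870772595848 571
((578.327392578125, 157.2960205078125), (66.57381439208984, 102.52188873291016), 21.5946102142334) [0.59521797 0.16592318]
base ((598.71044921875, 155.93649291992188), (75.5731201171875, 141.45848083496094), 24.524375915527344) 551 0.009666737280168536
[[534.9745   204.60042 ]
 [593.69116   75.903656]
 [662.4464   107.27257 ]
 [603.72974  235.96933 ]]
can 1437 [ 0.47226405 -0.26158592  0.06404412] [ 0.53901306 -0.02379896  0.95295759] [ 0.50420557 -0.20150125  0.08263645]
canfit 0.9322644713124407 [0.50259968 0.05416235] 0.009981385953263441
axis range [-0.26962226 -0.26789002 -0.20979525 -0.15290938 -0.03153151]
shaker [ 0.57696702 -0.00523492  0.11557554] 149
rack corners [[ 0.7061 -0.1356  0.056 ]
 [ 0.7085 -0.2686  0.056 ]
 [ 0.4807 -0.138   0.056 ]
 [ 0.4834 -0.2736  0.056 ]]
rails [[ 0.6253 -0.1722  0.026 ]
 [ 0.5438 -0.1725  0.026 ]
 [ 0.6284 -0.2329  0.026 ]
 [ 0.5448 -0.2364  0.026 ]]
```

```bash
python3 - <<'E'
from h import *
P=np.load('topP.npy');a=np.load('top0.npz')['p'];hsv=cv2.cvtColor(a,cv2.COLOR_RGB2HSV)
v,u=np.mgrid[:384,:512]
roi=(u>140)&(u<210)&(v>170)&(v<235)
m=(roi&(hsv[...,2]>190)).astype(np.uint8)
n,l,st,_=cv2.connectedComponentsWithStats(m);k=1+st[1:,4].argmax();m=l==k
q=plane('top',np.c_[u[m],v[m]],.130)[:,:2];r=cv2.minAreaRect((q*1000).astype(np.float32));print(r,q.mean(0),m.sum())
ev=np.linalg.eigh(np.cov(q.T))[1][:,1];print('long axis yaw',np.degrees(np.arctan2(ev[1],ev[0])))
# base corners visible from crop: right-top(365,135) right-bottom(413,283) left-bottom(188,367)
cr=np.array([[365,135],[413,283],[188,367]])/5.5+[130,160]
b=plane('top',cr,.010);print(b.round(4)); d=b[1]-b[2];print(np.hypot(*d[:2]),np.degrees(np.arctan2(d[1],d[0])))
d=b[0]-b[1];print(np.hypot(*d[:2]),np.degrees(np.arctan2(d[1],d[0])));print('centre',(b[0]+b[2])/2)
# side view handle edges: end-face centre corners from c3
sc=np.array([[190,183],[240,192],[288,122],[245,120],[188,238],[238,247],[285,190]])/3.6+[150,160]
print(plane('side',sc[:4],.130).round(4)); print(plane('side',sc[4:],.090).round(4))
# can cylinder, cleaned
c=(u>309)&(u<364)&(v>231)&(v<255)&(P[...,2]>.06)&(P[...,2]<.1)
pts=P[c]
from scipy.optimize import least_squares
def f(p):
    n_=np.array([np.cos(p[0]),np.sin(p[0])]);s=pts[:,:2]@n_-p[1]
    return np.hypot(s,pts[:,2]-p[2])-.033
s=least_squares(f,[0,.5,.056],loss='soft_l1',f_scale=.002);print('canfit',np.degrees(s.x[0]),s.x[1:],np.median(np.abs(s.fun)))
S=np.load('sideP.npy');
ss=np.load('side0.npz')['p']
# shaker both
hs=cv2.cvtColor(ss,cv2.COLOR_RGB2HSV)
print('shaker side top', plane('side',np.array([[437,135]])/3.6+[150,160],.088), 'mill',[S[vv,uu].round(3) for uu,vv in ((182,205),(182,185))])
print('kettle',P[70:130,130:205].reshape(-1,3).min(0))
E
```

```text
((595.557861328125, 166.4696044921875), (26.01324462890625, 96.79319763183594), 21.713407516479492) [0.59553145 0.16645998] 516
long axis yaw 111.5754093433876
[[0.6464 0.1319 0.01  ]
 [0.5784 0.1073 0.01  ]
 [0.5392 0.2072 0.01  ]]
0.10738102631716802 -68.55390931276196
0.07225399617425449 19.92846736052149
centre [0.59278077 0.16957613 0.01      ]
[[0.582  0.2232 0.13  ]
 [0.5539 0.2151 0.13  ]
 [0.5995 0.1217 0.13  ]
 [0.6205 0.1353 0.13  ]]
[[0.595  0.212  0.09  ]
 [0.5664 0.2031 0.09  ]
 [0.5967 0.1276 0.09  ]]
canfit 0.8160560941336267 [0.50318511 0.05401084] 0.0012403739253625742
shaker side top [[ 0.58204523 -0.0045041   0.088     ]] mill [array([0.791, 0.075, 0.039]), array([0.793, 0.071, 0.089])]
kettle [ 0.47544716 -0.02379896 -0.00612803]
```

```bash
cat >> h.py <<'E'
def Rt(o):
    from scipy.spatial.transform import Rotation as R_
    return R_.from_euler('xyz',o,degrees=True)
def plan(xyz,yaw,pitch=0):
    "shift (cm, tool axes) and rotvec (deg) to get TCP to xyz with tool down, tool-x at yaw"
    from rig import readout
    s=readout.get_obs();R=Rt(s['orientation'])
    T=Rt([-90,pitch,yaw])
    print('t',round(s['time'],2),'pos',s['tcp_pos'].round(4),'ori',s['orientation'].round(2),'F',s['ft_force'].round(1),'w',round(s['grip_width'],4))
    print('shift cm',(R.inv().apply(np.array(xyz)-s['tcp_pos'])*100).round(2),'turn',np.degrees((R.inv()*T).as_rotvec()).round(2))
E
python3 - <<'E'
from h import *
P=np.load('topP.npy')
def mx(x0,x1,y0,y1):
    m=(P[...,0]>x0)&(P[...,0]<x1)&(P[...,1]>y0)&(P[...,1]<y1);q=P[m];print((x0,x1,y0,y1),np.percentile(q[:,2],[50,95,99.5]).round(3))
for i in range(8): mx(.36+.02*i,.38+.02*i,-.27,-.14)
for i in range(8): mx(.62+.03*i,.65+.03*i,.1,.3)
plan([.594,.168,.244],21.6)
E
```

```text
(0.36, 0.38, -0.27, -0.14) [-0.027 -0.     0.003]
(0.38, 0.4, -0.27, -0.14) [-0.02  -0.     0.006]
(0.39999999999999997, 0.42, -0.27, -0.14) [-0.015 -0.011 -0.01 ]
(0.42, 0.44, -0.27, -0.14) [-0.009 -0.005 -0.003]
(0.44, 0.46, -0.27, -0.14) [-0.003  0.002  0.004]
(0.45999999999999996, 0.48, -0.27, -0.14) [0.001 0.074 0.078]
(0.48, 0.5, -0.27, -0.14) [0.082 0.088 0.09 ]
(0.5, 0.52, -0.27, -0.14) [0.086 0.089 0.091]
(0.62, 0.65, 0.1, 0.3) [-0.     0.01   0.129]
(0.65, 0.68, 0.1, 0.3) [-0.001  0.003  0.006]
(0.6799999999999999, 0.71, 0.1, 0.3) [-0.     0.003  0.006]
(0.71, 0.74, 0.1, 0.3) [-0.001  0.003  0.007]
(0.74, 0.77, 0.1, 0.3) [-0.     0.031  0.046]
(0.77, 0.8, 0.1, 0.3) [0.057 0.101 0.106]
(0.8, 0.8300000000000001, 0.1, 0.3) [0.105 0.127 0.18 ]
(0.83, 0.86, 0.1, 0.3) [0.13  0.244 0.25 ]
t 0.1 pos [ 0.2256 -0.5013  0.2431] ori [-9.000e+01  6.000e-02 -6.578e+01] F [-0.5 -0.1  0.1] w 0.0929
shift cm [-4.592e+01 -3.000e-02  6.106e+01] turn [-5.000e-02 -8.738e+01 -4.000e-02]
```

Emit:
arm_command(grip=[1,1,1,1,1], translation=[[-2,0,2.6],[-4,0,5.2],[-6,0,7.8],[-8,0,10.4],[-10,0,13]], turn=[[0,-6,0],[0,-12,0],[0,-18,0],[0,-24,0],[0,-30,0]], squeeze=40)

```text
time: 0.52
tcp_pos: [0.3035, -0.3555, 0.2434]
orientation: [-90.0, 0.0, -35.5]
ft_force: [0.6, 0.5, -0.3]
grip_width: 0.0931
```

```bash
python3 -c "
from h import *
plan([.594,.168,.244],21.6)"
```

```text
t 0.52 pos [ 0.3035 -0.3555  0.2434] ori [-8.999e+01  3.000e-02 -3.550e+01] F [ 0.6  0.5 -0.3] w 0.0931
shift cm [-6.750e+00 -5.000e-02  5.949e+01] turn [-2.00e-02 -5.71e+01 -2.00e-02]
```

Emit:
arm_command(grip=[1,1,1,1,1], translation=[[-0.4,0,3.5],[-0.8,0,7],[-1.2,0,10.5],[-1.6,0,14],[-2,0,17.5]], turn=[[0,-6,0],[0,-12,0],[0,-18,0],[0,-24,0],[0,-30,0]])

```text
time: 0.93
tcp_pos: [0.3897, -0.2017, 0.2436]
orientation: [-90.0, 0.0, -5.5]
ft_force: [0.9, 0.1, 0.5]
grip_width: 0.0929
```

```bash
python3 -c "
from h import *
plan([.594,.168,.244],21.6)"
```

```text
t 0.93 pos [ 0.3897 -0.2017  0.2436] ori [-90.     0.    -5.49] F [0.9 0.1 0.5] w 0.0929
shift cm [16.8  -0.04 38.75] turn [ -0.   -27.09  -0.  ]
```

Emit:
arm_command(grip=[1,1,1,1,1], translation=[[1.6,0,3.4],[3.2,0,6.8],[4.8,0,10.2],[6.4,0,13.6],[8,0,17]], turn=[[0,-5.4,0],[0,-10.8,0],[0,-16.2,0],[0,-21.6,0],[0,-27,0]])

```text
time: 1.35
tcp_pos: [0.4865, -0.0403, 0.2435]
orientation: [-90.0, 0.0, 21.5]
ft_force: [0.4, -1.6, -0.3]
grip_width: 0.093
```

```bash
python3 -c "
from h import *
plan([.594,.168,.244],21.6)"
```

```text
t 1.35 pos [ 0.4865 -0.0403  0.2435] ori [-8.999e+01  1.000e-02  2.150e+01] F [ 0.4 -1.6 -0.3] w 0.093
shift cm [17.64 -0.05 15.44] turn [-0.01 -0.1  -0.01]
```

Emit:
arm_command(grip=[1,1,1,1,1], translation=[[2.4,0,2.1],[4.8,0,4.2],[7.2,0,6.3],[9.6,0,8.4],[12,0,10.5]], turn=[[0,0,0],[0,0,0],[0,0,0],[0,0,0],[0,0,0]])

```text
time: 1.77
tcp_pos: [0.5602, 0.1007, 0.2433]
orientation: [-90.0, 0.0, 21.2]
ft_force: [0.3, -1.3, -0.1]
grip_width: 0.093
```

```bash
python3 -c "
from h import *
plan([.594,.168,.244],21.6)"
```

```text
t 1.77 pos [0.5602 0.1007 0.2433] ori [-8.999e+01  3.000e-02  2.124e+01] F [ 0.3 -1.3 -0.1] w 0.093
shift cm [ 5.59 -0.07  5.05] turn [-0.01 -0.36 -0.03]
```

Emit:
arm_command(grip=[1,1,1,1,1], translation=[[2,0.5,1.8],[4,1,3.6],[5.4,1.5,4.8],[5.4,2,4.8],[5.4,2,4.8]], turn=[[0,0,0],[0,0,0],[0,0,0],[0,0,0],[0,0,0]])

```text
time: 2.18
tcp_pos: [0.5922, 0.1636, 0.222]
orientation: [-90.0, 0.1, 21.3]
ft_force: [-0.3, 0.0, -0.7]
grip_width: 0.0931
```

```bash
python3 -c "
from h import *
plan([.594,.168,.118],21.6)
from rig import capture
for n in('top','side'):
    p,d=capture(n);cv2.imwrite(f'pics/{n}1.png',p[...,::-1])
p=cv2.imread('pics/side1.png');cv2.imwrite('pics/side1c.png',cv2.resize(p[130:290,150:370],None,fx=3.6,fy=3.6,interpolation=2))
"
```

```text
t 2.18 pos [0.5922 0.1636 0.222 ] ori [-89.98   0.15  21.29] F [-0.3  0.  -0.7] w 0.0931
shift cm [ 0.36 10.39  0.34] turn [-0.02 -0.31 -0.15]
```

View pics/side1c.png

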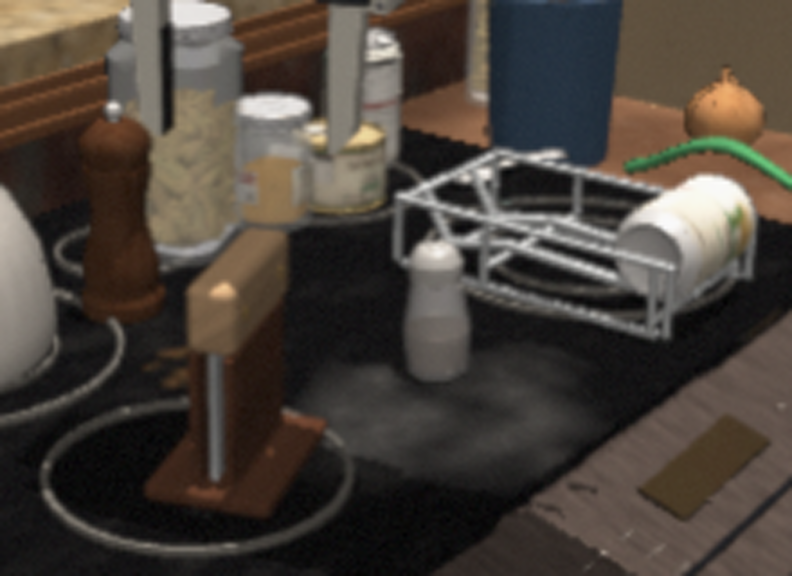

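View pics/top1.png

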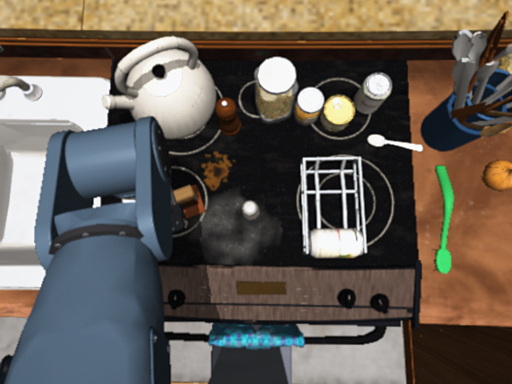

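The side view shows the fingers above the handle (crop columns 155 and 345) on either side of it; the top view shows the rest unchanged. Descending.

Emit:
arm_command(grip=[1,1,1,1,1], translation=[[0.3,2,0.3],[0.3,4,0.3],[0.3,6,0.3],[0.3,8,0.3],[0.3,8.5,0.3]], turn=[[0,-0.3,0],[0,-0.3,0],[0,-0.3,0],[0,-0.3,0],[0,-0.3,0]])

```text
time: 2.7
tcp_pos: [0.5931, 0.1659, 0.1363]
orientation: [-90.0, 0.2, 21.5]
ft_force: [0.2, 0.1, -0.1]
grip_width: 0.0927
```

```bash
python3 -c "
from h import *
plan([.594,.168,.118],21.6)
from rig import capture
for n in('side',):
    p,d=capture(n);cv2.imwrite(f'pics/{n}2.png',p[...,::-1])
p=cv2.imread('pics/side2.png');cv2.imwrite('pics/side2c.png',cv2.resize(p[160:290,150:320],None,fx=4.5,fy=4.5,interpolation=2))
"
```

```text
t 2.7 pos [0.5931 0.1659 0.1363] ori [-89.97   0.21  21.46] F [ 0.2  0.1 -0.1] w 0.0927
shift cm [0.17 1.83 0.16] turn [-0.03 -0.14 -0.21]
```

View pics/side2c.png

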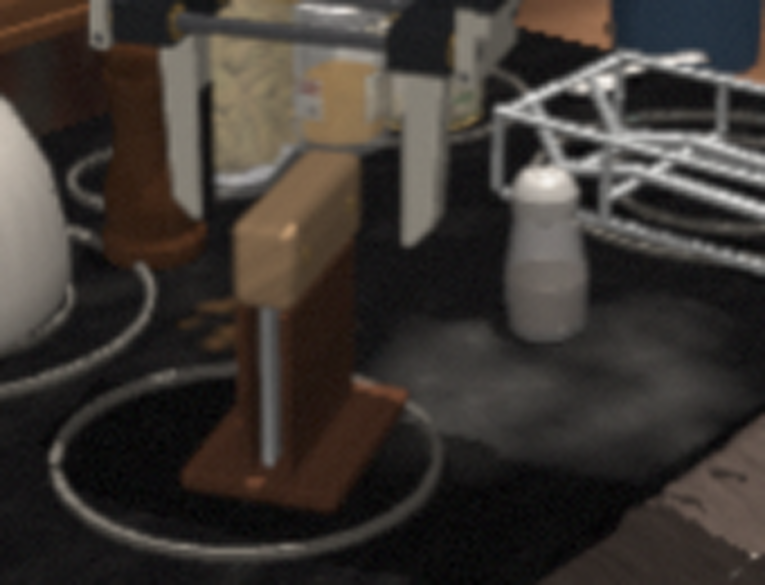

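Emit:
arm_command(grip=[1,1,1,1,1], translation=[[0.1,0.9,0.15],[0.1,1.8,0.15],[0.1,1.8,0.15],[0.1,1.8,0.15],[0.1,1.8,0.15]], turn=[[0,0,0],[0,0,0],[0,0,0],[0,0,0],[0,0,0]])

```text
time: 3.17
tcp_pos: [0.5951, 0.169, 0.1212]
orientation: [-90.0, -0.0, 21.5]
ft_force: [0.5, 0.1, -0.6]
grip_width: 0.0932
```

```bash
python3 -c "
from h import *
plan([.594,.168,.118],21.6)"
```

```text
t 3.17 pos [0.5951 0.169  0.1212] ori [-9.001e+01 -4.000e-02  2.153e+01] F [ 0.5  0.1 -0.6] w 0.0932
shift cm [-0.15  0.32 -0.05] turn [ 0.01 -0.07  0.04]
```

Close on the handle.

Emit:
arm_command(grip=[0.6,0.4,0.3,0.2,0.1], translation=[[-0.1,0.2,0],[-0.1,0.2,0],[-0.1,0.2,0],[-0.1,0.2,0],[-0.1,0.2,0]], turn=[[0,0,0],[0,0,0],[0,0,0],[0,0,0],[0,0,0]], squeeze=25)

```text
time: 3.58
tcp_pos: [0.594, 0.1687, 0.1188]
orientation: [-90.0, -0.0, 21.5]
ft_force: [-0.7, 0.4, 0.4]
grip_width: 0.0643
```

Emit:
arm_command(grip=[0.1,0.1,0.1,0.1,0.1], translation=[[0,0,0],[0,0,0],[0,0,0],[0,0,0],[0,0,0]], turn=[[0,0,0],[0,0,0],[0,0,0],[0,0,0],[0,0,0]], squeeze=40)

```text
time: 4.0
tcp_pos: [0.594, 0.1686, 0.1186]
orientation: [-90.0, 0.0, 21.5]
ft_force: [-0.6, -0.3, 0.7]
grip_width: 0.0308
```

```bash
python3 -c "
from h import *
plan([.594,.168,.118],21.6)
from rig import capture
for n in('side',):
    p,d=capture(n);cv2.imwrite(f'pics/{n}3.png',p[...,::-1])
p=cv2.imread('pics/side3.png');cv2.imwrite('pics/side3c.png',cv2.resize(p[160:290,150:320],None,fx=4.5,fy=4.5,interpolation=2))
"
```

```text
t 4.0 pos [0.594  0.1686 0.1186] ori [-90.     0.    21.52] F [-0.6 -0.3  0.7] w 0.0308
shift cm [-0.02  0.06 -0.06] turn [-0.   -0.08 -0.  ]
```

View pics/side3c.png

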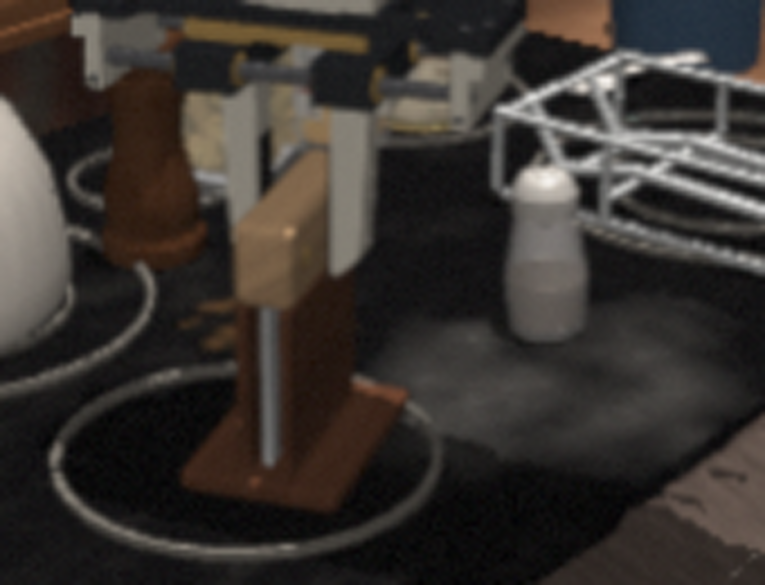

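Emit:
arm_command(grip=[0.1,0.1,0.1,0.1,0.1], translation=[[0,0,0],[0,0,0],[0,0,0],[0,0,0],[0,0,0]], turn=[[0,0,0],[0,0,0],[0,0,0],[0,0,0],[0,0,0]], squeeze=40)

```text
time: 4.47
tcp_pos: [0.594, 0.1687, 0.1186]
orientation: [-90.0, -0.0, 21.5]
ft_force: [0.9, -0.1, -0.2]
grip_width: 0.0279
```

Emit:
arm_command(grip=[0.1,0.1,0.1,0.1,0.1], translation=[[0,-0.5,0],[0,-1,0],[0,-1.5,0],[0,-2,0],[0,-2,0]], turn=[[0,0,0],[0,0,0],[0,0,0],[0,0,0],[0,0,0]])

```text
time: 4.88
tcp_pos: [0.5945, 0.1688, 0.14]
orientation: [-90.0, -0.1, 21.5]
ft_force: [0.1, -0.7, -1.9]
grip_width: 0.0278
```

```bash
python3 -c "
from h import *
plan([.594,.168,.118],21.6)
from rig import capture
for n in('side',):
    p,d=capture(n);cv2.imwrite(f'pics/{n}4.png',p[...,::-1])
p=cv2.imread('pics/side4.png');cv2.imwrite('pics/side4c.png',cv2.resize(p[140:280,150:320],None,fx=4.2,fy=4.2,interpolation=2))
"
```

```text
t 4.88 pos [0.5945 0.1688 0.14  ] ori [-90.02  -0.1   21.53] F [ 0.1 -0.7 -1.9] w 0.0278
shift cm [-0.08  2.2  -0.05] turn [ 0.02 -0.07  0.1 ]
```

View pics/side4c.png

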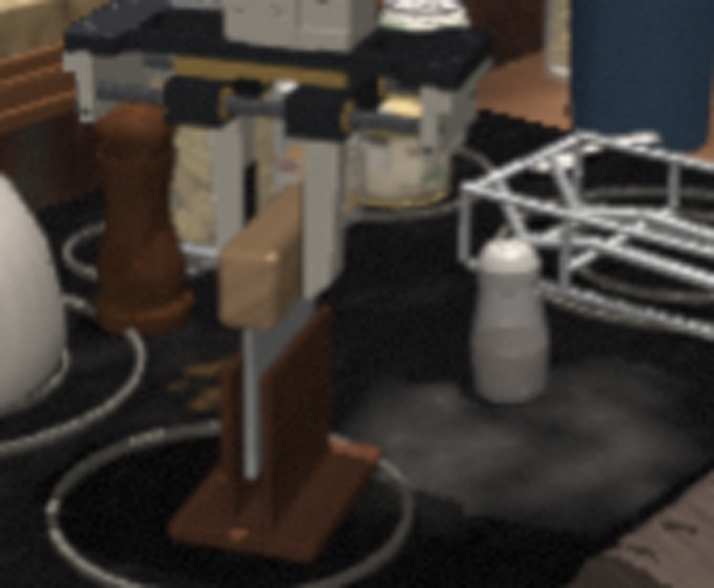

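Emit:
arm_command(grip=[0.1,0.1,0.1,0.1,0.1], translation=[[0,-1.5,0],[0,-3.5,0],[0,-5.5,0],[0,-7.5,0],[0,-9.5,0]], turn=[[0,0,0],[0,0,0],[0,0,0],[0,0,0],[0,0,0]])

```text
time: 5.35
tcp_pos: [0.5937, 0.1686, 0.2344]
orientation: [-90.0, 0.0, 21.5]
ft_force: [0.1, -0.1, -2.8]
grip_width: 0.0277
```

```bash
python3 -c "
from h import *
plan([.45,-.206,.235],1)"
```

```text
t 5.35 pos [0.5937 0.1686 0.2344] ori [-8.999e+01  3.000e-02  2.153e+01] F [ 0.1 -0.1 -2.8] w 0.0277
shift cm [-27.12  -0.05 -29.57] turn [-0.   20.53 -0.03]
```

Emit:
arm_command(grip=[0.1,0.1,0.1,0.1,0.1], translation=[[-1.2,0,-1.3],[-3,0,-3.3],[-5,0,-5.5],[-7,0,-7.7],[-9,0,-9.9]], turn=[[0,1,0],[0,3,0],[0,5,0],[0,7,0],[0,9,0]])

```text
time: 5.77
tcp_pos: [0.5457, 0.0425, 0.2335]
orientation: [-90.0, 0.0, 12.4]
ft_force: [0.8, -0.5, -2.3]
grip_width: 0.0276
```

```bash
python3 -c "
from h import *
plan([.45,-.206,.235],1)"
```

```text
t 5.77 pos [0.5457 0.0425 0.2335] ori [-9.000e+01  1.000e-02  1.245e+01] F [ 0.8 -0.5 -2.3] w 0.0276
shift cm [-14.7   -0.15 -22.2 ] turn [-0.000e+00  1.145e+01 -1.000e-02]
```

Emit:
arm_command(grip=[0.1,0.1,0.1,0.1,0.1], translation=[[-1.8,0,-2.7],[-3.6,0,-5.4],[-5.4,0,-8.1],[-7.2,0,-10.8],[-9,0,-13.5]], turn=[[0,2,0],[0,4,0],[0,6,0],[0,8,0],[0,10,0]])

```text
time: 6.18
tcp_pos: [0.4871, -0.109, 0.2336]
orientation: [-90.0, 0.0, 2.4]
ft_force: [1.1, -0.4, -1.8]
grip_width: 0.0278
```

```bash
python3 -c "
from h import *
plan([.45,-.206,.235],1)"
```

```text
t 6.18 pos [ 0.4871 -0.109   0.2336] ori [-90.     0.     2.44] F [ 1.1 -0.4 -1.8] w 0.0278
shift cm [-4.11 -0.14 -9.53] turn [ 0.    1.44 -0.  ]
```

Emit:
arm_command(grip=[0.1,0.1,0.1,0.1,0.1], translation=[[-1.2,0,-2.7],[-2.4,0,-5.4],[-3.4,0,-7.6],[-3.9,0,-8.8],[-3.9,0,-8.8]], turn=[[0,0.5,0],[0,1,0],[0,1.3,0],[0,1.3,0],[0,1.3,0]])

```text
time: 6.6
tcp_pos: [0.452, -0.1994, 0.2336]
orientation: [-90.0, 0.0, 1.1]
ft_force: [0.4, -0.3, -2.0]
grip_width: 0.028
```

```bash
python3 -c "
from h import *
plan([.448,-.206,.155],1)
from rig import capture
for n in('side','top'):
    p,d=capture(n);cv2.imwrite(f'pics/{n}5.png',p[...,::-1])
p=cv2.imread('pics/side5.png');cv2.imwrite('pics/side5c.png',cv2.resize(p[120:250,220:420],None,fx=4,fy=4,interpolation=2))
"
```

```text
t 6.6 pos [ 0.452  -0.1994  0.2336] ori [-9.002e+01  1.000e-02  1.080e+00] F [ 0.4 -0.3 -2. ] w 0.028
shift cm [-0.41  7.86 -0.65] turn [ 0.02  0.08 -0.01]
```

View pics/side5c.png

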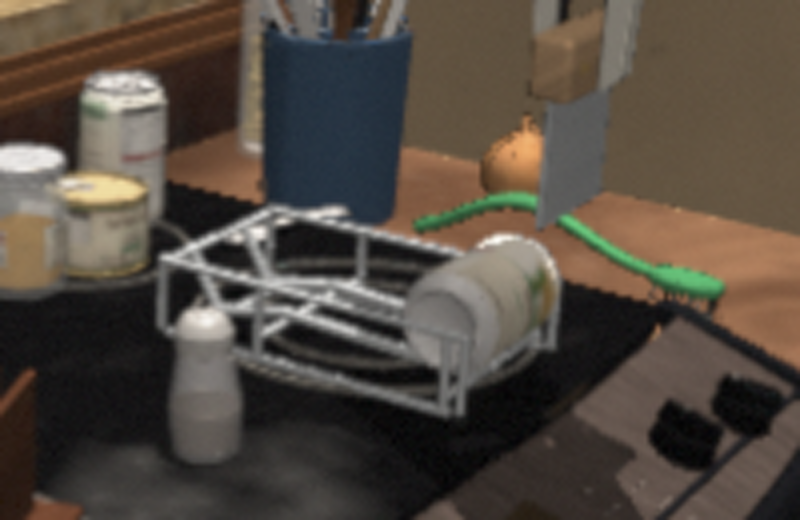

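View pics/top5.png

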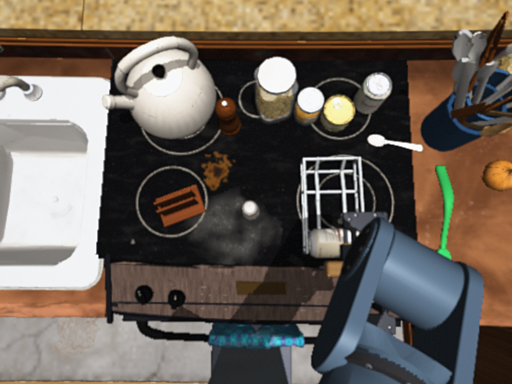

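Emit:
arm_command(grip=[0.1,0.1,0.1,0.1,0.1], translation=[[-0.5,1,-0.3],[-0.5,3,-0.6],[-0.5,5,-0.6],[-0.5,7,-0.6],[-0.5,8.6,-0.6]], turn=[[0,0,0],[0,0,0],[0,0,0],[0,0,0],[0,0,0]])

```text
time: 7.12
tcp_pos: [0.4481, -0.2023, 0.1463]
orientation: [-90.0, 0.0, 1.3]
ft_force: [0.8, 0.0, -0.8]
grip_width: 0.028
```

```bash
python3 -c "
from h import *
plan([.448,-.206,.147],1)
from rig import capture
for n in('side',):
    p,d=capture(n);cv2.imwrite(f'pics/{n}6.png',p[...,::-1])
p=cv2.imread('pics/side6.png');cv2.imwrite('pics/side6c.png',cv2.resize(p[140:240,250:400],None,fx=5.2,fy=5.2,interpolation=2))
"
```

```text
t 7.12 pos [ 0.4481 -0.2023  0.1463] ori [-8.996e+01  4.000e-02  1.290e+00] F [ 0.8  0.  -0.8] w 0.028
shift cm [-0.02 -0.07 -0.37] turn [-0.04  0.29 -0.04]
```

View pics/side6c.png

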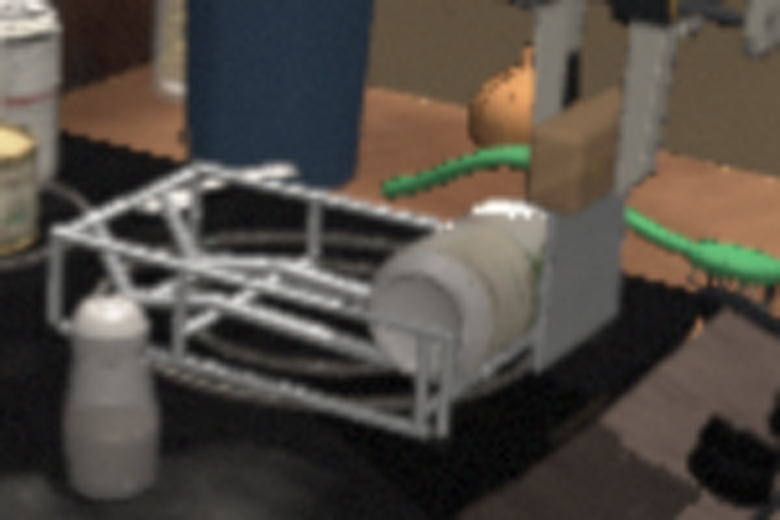

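Emit:
arm_command(grip=[0.1,0.1,0.1,0.1,0.1], translation=[[0.3,0,-0.3],[0.6,0,-0.3],[0.9,0,-0.3],[1.2,0,-0.3],[1.5,0,-0.3]], turn=[[0,0.2,0],[0,0.2,0],[0,0.2,0],[0,0.2,0],[0,0.2,0]])

```text
time: 7.58
tcp_pos: [0.4639, -0.2062, 0.1484]
orientation: [-90.0, -0.1, 1.0]
ft_force: [-0.8, -1.0, -1.0]
grip_width: 0.0277
```

Emit:
arm_command(grip=[0.1,0.1,0.1,0.1,0.1], translation=[[0.2,0,0],[0.4,0,0],[0.6,0,0],[0.8,0,0],[1,0,0]], turn=[[0,0,0],[0,0,0],[0,0,0],[0,0,0],[0,0,0]])

```text
time: 8.0
tcp_pos: [0.4729, -0.2059, 0.1476]
orientation: [-90.0, 0.1, 1.0]
ft_force: [-3.7, -0.6, 1.3]
grip_width: 0.0284
```

Emit:
arm_command(grip=[0.1,0.1,0.1,0.1,0.1], translation=[[0.2,0,0],[0.4,0,0],[0.6,0,0],[0.8,0,0],[1,0,0]], turn=[[0,0,0],[0,0,0],[0,0,0],[0,0,0],[0,0,0]])

```text
time: 8.42
tcp_pos: [0.4832, -0.2058, 0.1476]
orientation: [-90.0, 0.0, 1.0]
ft_force: [-4.0, 1.3, 0.0]
grip_width: 0.0281
```

```bash
python3 -c "
from h import *
plan([.6,-.204,.147],1)
from rig import capture
for n in('side',):
    p,d=capture(n);cv2.imwrite(f'pics/{n}7.png',p[...,::-1])
p=cv2.imread('pics/side7.png');cv2.imwrite('pics/side7c.png',cv2.resize(p[140:240,250:400],None,fx=5.2,fy=5.2,interpolation=2))
"
```

```text
t 8.42 pos [ 0.4832 -0.2058  0.1476] ori [-9.00e+01  2.00e-02  1.02e+00] F [-4.   1.3  0. ] w 0.0281
shift cm [11.68  0.06 -0.03] turn [-0.    0.02 -0.02]
```

View pics/side7c.png

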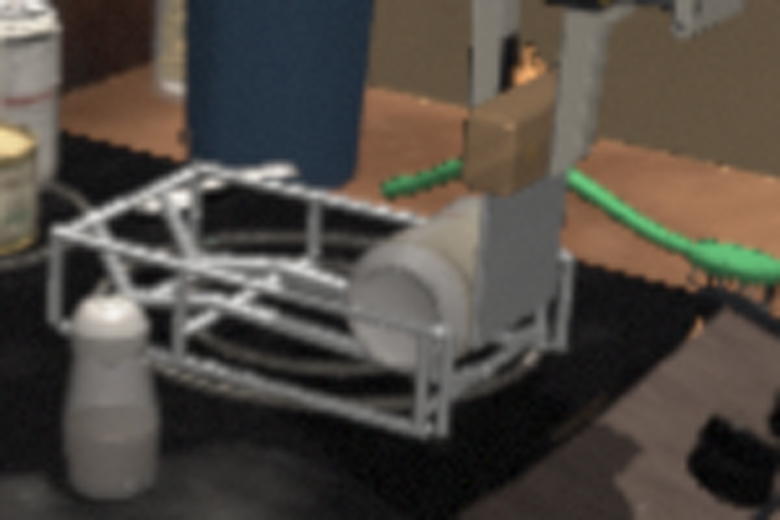

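Emit:
arm_command(grip=[0.1,0.1,0.1,0.1,0.1], translation=[[0.25,0,0],[0.5,0,0],[0.75,0,0],[1,0,0],[1.25,0,0]], turn=[[0,0,0],[0,0,0],[0,0,0],[0,0,0],[0,0,0]])

```text
time: 8.88
tcp_pos: [0.4958, -0.2056, 0.1476]
orientation: [-90.0, 0.0, 1.0]
ft_force: [-3.1, 0.1, 0.4]
grip_width: 0.0275
```

Emit:
arm_command(grip=[0.1,0.1,0.1,0.1,0.1], translation=[[0.25,0,0],[0.5,0,0],[0.75,0,0],[1,0,0],[1.25,0,0]], turn=[[0,0,0],[0,0,0],[0,0,0],[0,0,0],[0,0,0]])

```text
time: 9.3
tcp_pos: [0.5083, -0.2054, 0.1476]
orientation: [-90.0, 0.0, 1.0]
ft_force: [-3.3, 0.3, -0.1]
grip_width: 0.0276
```

Emit:
arm_command(grip=[0.1,0.1,0.1,0.1,0.1], translation=[[0.25,0,0],[0.5,0,0],[0.75,0,0],[1,0,0],[1.25,0,0]], turn=[[0,0,0],[0,0,0],[0,0,0],[0,0,0],[0,0,0]])

```text
time: 9.72
tcp_pos: [0.5208, -0.2052, 0.1476]
orientation: [-90.0, 0.0, 1.0]
ft_force: [-3.2, 1.0, 0.7]
grip_width: 0.0279
```

Emit:
arm_command(grip=[0.1,0.1,0.1,0.1,0.1], translation=[[0.25,0,0],[0.5,0,0],[0.75,0,0],[1,0,0],[1.25,0,0]], turn=[[0,0,0],[0,0,0],[0,0,0],[0,0,0],[0,0,0]])

```text
time: 10.13
tcp_pos: [0.5333, -0.2049, 0.1476]
orientation: [-90.0, 0.0, 1.0]
ft_force: [-2.1, -0.0, 0.1]
grip_width: 0.0278
```

```bash
python3 -c "
from h import *
plan([.6,-.204,.147],1)
from rig import capture
for n in('side','top'):
    p,d=capture(n);cv2.imwrite(f'pics/{n}8.png',p[...,::-1])
p=cv2.imread('pics/side8.png');cv2.imwrite('pics/side8c.png',cv2.resize(p[140:240,250:400],None,fx=5.2,fy=5.2,interpolation=2))
p=cv2.imread('pics/top8.png');cv2.imwrite('pics/top8c.png',cv2.resize(p[140:270,285:395],None,fx=4.5,fy=4.5,interpolation=2))
"
```

```text
t 10.13 pos [ 0.5333 -0.2049  0.1476] ori [-90.     0.     1.02] F [-2.1 -0.   0.1] w 0.0278
shift cm [ 6.67  0.06 -0.03] turn [-0.    0.02 -0.  ]
```

View pics/side8c.png

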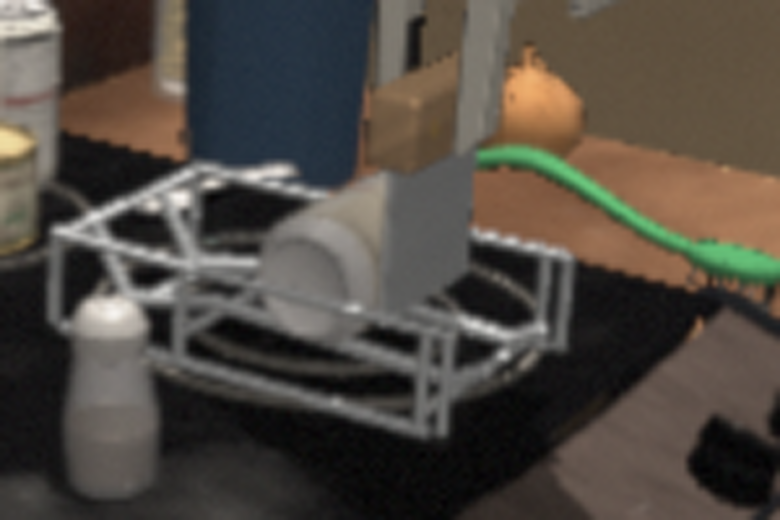

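View pics/top8c.png

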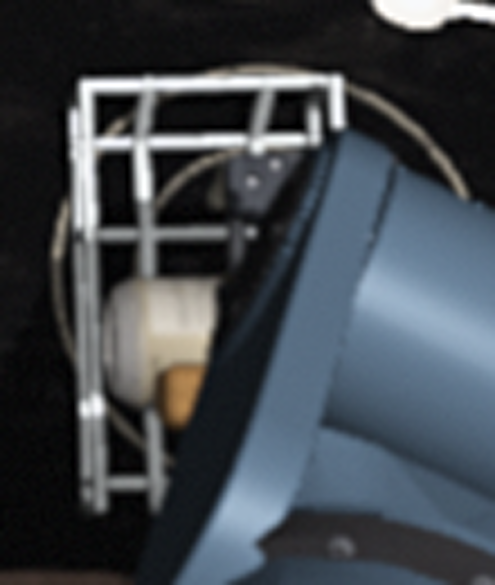

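Emit:
arm_command(grip=[0.1,0.1,0.1,0.1,0.1], translation=[[0.25,0,0],[0.5,0,0],[0.75,0,0],[1,0,0],[1.25,0,0]], turn=[[0,0,0],[0,0,0],[0,0,0],[0,0,0],[0,0,0]])

```text
time: 10.65
tcp_pos: [0.5458, -0.2047, 0.1476]
orientation: [-90.0, 0.0, 1.0]
ft_force: [-3.0, 0.4, -0.3]
grip_width: 0.0274
```

Emit:
arm_command(grip=[0.1,0.1,0.1,0.1,0.1], translation=[[0.25,0,0],[0.5,0,0],[0.75,0,0],[1,0,0],[1.25,0,0]], turn=[[0,0,0],[0,0,0],[0,0,0],[0,0,0],[0,0,0]])

```text
time: 11.07
tcp_pos: [0.5583, -0.2045, 0.1476]
orientation: [-90.0, 0.0, 1.0]
ft_force: [-2.6, 0.2, 0.4]
grip_width: 0.0279
```

Emit:
arm_command(grip=[0.1,0.1,0.1,0.1,0.1], translation=[[0.25,0,0],[0.5,0,0],[0.75,0,0],[1,0,0],[1.25,0,0]], turn=[[0,0,0],[0,0,0],[0,0,0],[0,0,0],[0,0,0]])

```text
time: 11.48
tcp_pos: [0.5708, -0.2043, 0.1476]
orientation: [-90.0, 0.0, 1.0]
ft_force: [-3.2, -0.5, -0.4]
grip_width: 0.0278
```

Emit:
arm_command(grip=[0.1,0.1,0.1,0.1,0.1], translation=[[0.2,0,0],[0.4,0,0],[0.6,0,0],[0.8,0,0],[1,0,0]], turn=[[0,0,0],[0,0,0],[0,0,0],[0,0,0],[0,0,0]])

```text
time: 11.9
tcp_pos: [0.5807, -0.2041, 0.1476]
orientation: [-90.0, -0.0, 1.0]
ft_force: [-2.0, 0.8, -0.5]
grip_width: 0.0277
```

Emit:
arm_command(grip=[0.1,0.1,0.1,0.1,0.1], translation=[[0.15,0,0],[0.3,0,0],[0.45,0,0],[0.6,0,0],[0.75,0,0]], turn=[[0,0,0],[0,0,0],[0,0,0],[0,0,0],[0,0,0]])

```text
time: 12.32
tcp_pos: [0.5882, -0.204, 0.1477]
orientation: [-90.0, 0.0, 1.0]
ft_force: [-3.3, -0.1, -0.8]
grip_width: 0.028
```

```bash
python3 -c "
from h import *
plan([.6,-.204,.147],1)
from rig import capture
for n in('side','top'):
    p,d=capture(n);cv2.imwrite(f'pics/{n}9.png',p[...,::-1])
p=cv2.imread('pics/side9.png');cv2.imwrite('pics/side9c.png',cv2.resize(p[140:240,250:400],None,fx=5.2,fy=5.2,interpolation=2))
"
```

```text
t 12.32 pos [ 0.5882 -0.204   0.1477] ori [-90.     0.     1.02] F [-3.3 -0.1 -0.8] w 0.028
shift cm [ 1.18  0.07 -0.03] turn [-0.    0.02 -0.  ]
```

View pics/side9c.png

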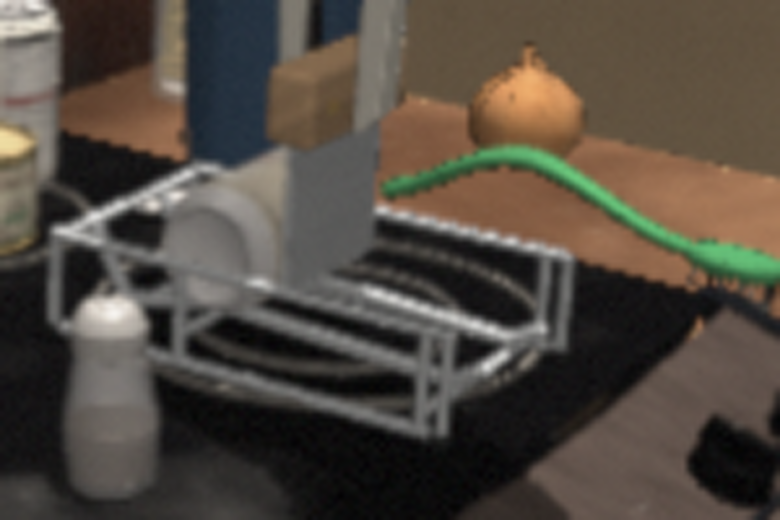

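Close to the crest; slow down.

Emit:
arm_command(grip=[0.1,0.1,0.1,0.1,0.1], translation=[[0.12,0,0],[0.24,0,0],[0.36,0,0],[0.48,0,0],[0.6,0,0]], turn=[[0,0,0],[0,0,0],[0,0,0],[0,0,0],[0,0,0]])

```text
time: 12.83
tcp_pos: [0.5942, -0.2039, 0.1476]
orientation: [-90.0, 0.0, 1.0]
ft_force: [-3.1, 0.6, -0.0]
grip_width: 0.0279
```

Emit:
arm_command(grip=[0.1,0.1,0.1,0.1,0.1], translation=[[0.1,0,0],[0.2,0,0],[0.3,0,0],[0.4,0,0],[0.5,0,0]], turn=[[0,0,0],[0,0,0],[0,0,0],[0,0,0],[0,0,0]])

```text
time: 13.25
tcp_pos: [0.5994, -0.2038, 0.1477]
orientation: [-90.0, -0.0, 1.0]
ft_force: [-0.3, 0.8, -2.1]
grip_width: 0.0277
```

```bash
python3 -c "
from h import *
plan([.6,-.204,.147],1)
from rig import capture
for n in('side','top'):
    p,d=capture(n);cv2.imwrite(f'pics/{n}10.png',p[...,::-1])
p=cv2.imread('pics/side10.png');cv2.imwrite('pics/side10c.png',cv2.resize(p[140:240,250:400],None,fx=5.2,fy=5.2,interpolation=2))
"
```

```text
t 13.25 pos [ 0.5994 -0.2038  0.1477] ori [-9.001e+01 -4.000e-02  1.020e+00] F [-0.3  0.8 -2.1] w 0.0277
shift cm [ 0.06  0.07 -0.02] turn [0.01 0.02 0.04]
```

View pics/side10c.png

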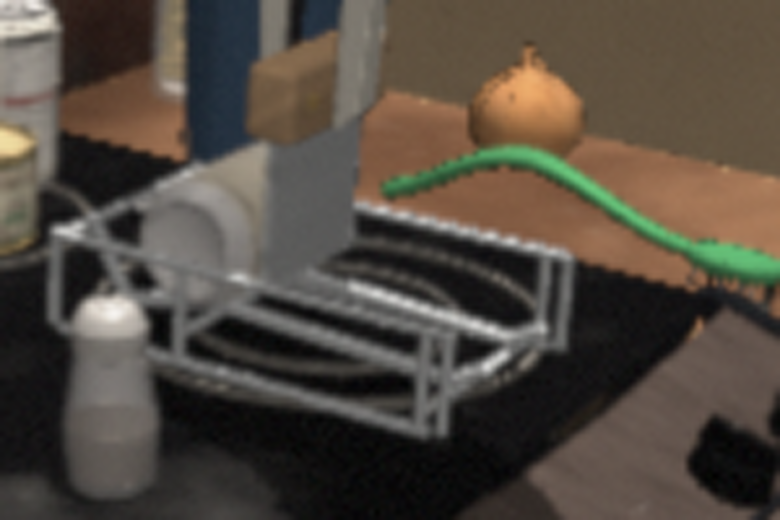

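Force dropped to zero: the can has crossed. Hold and watch.

Emit:
arm_command(grip=[0.1,0.1,0.1,0.1,0.1], translation=[[0,0,0],[0,0,0],[0,0,0],[0,0,0],[0,0,0]], turn=[[0,0,0],[0,0,0],[0,0,0],[0,0,0],[0,0,0]])

```text
time: 13.77
tcp_pos: [0.599, -0.2038, 0.1476]
orientation: [-90.0, 0.0, 1.0]
ft_force: [-0.1, -0.2, -0.6]
grip_width: 0.0275
```

Emit:
arm_command(grip=[0.1,0.1,0.1,0.1,0.1], translation=[[0,0,0],[0,0,0],[0,0,0],[0,0,0],[0,0,0]], turn=[[0,0,0],[0,0,0],[0,0,0],[0,0,0],[0,0,0]])

```text
time: 14.18
tcp_pos: [0.5991, -0.2038, 0.1476]
orientation: [-90.0, -0.0, 1.0]
ft_force: [-0.4, -0.2, -1.7]
grip_width: 0.0276
```

```bash
python3 -c "
from h import *
plan([.6,-.204,.147],1)
from rig import capture
for n in('side','top'):
    p,d=capture(n);cv2.imwrite(f'pics/{n}11.png',p[...,::-1])
p=cv2.imread('pics/side11.png');cv2.imwrite('pics/side11c.png',cv2.resize(p[140:240,250:400],None,fx=5.2,fy=5.2,interpolation=2))
"
```

```text
t 14.18 pos [ 0.5991 -0.2038  0.1476] ori [-90.    -0.     1.02] F [-0.4 -0.2 -1.7] w 0.0276
shift cm [ 0.09  0.06 -0.02] turn [0.   0.02 0.  ]
```

View pics/side11c.png

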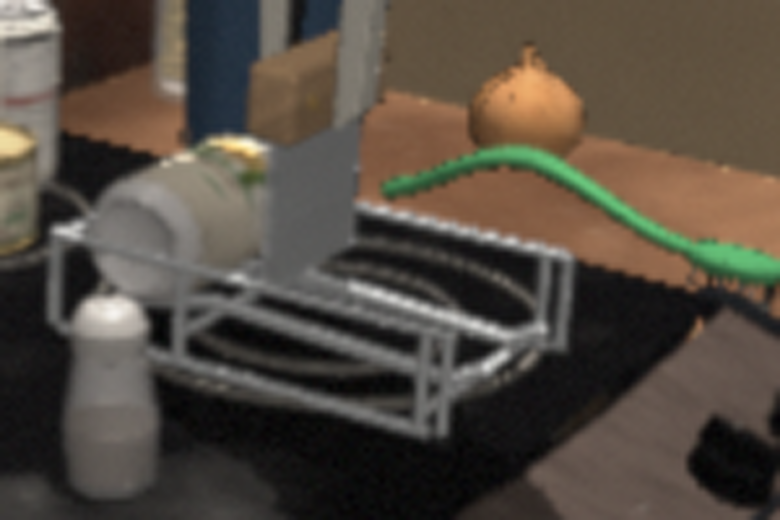

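The can has rolled away from the blade into the dip (crop about (150,240)). Back off slightly and lift.

Emit:
arm_command(grip=[0.1,0.1,0.1,0.1,0.1], translation=[[-0.4,0,0],[-1,-0.8,0],[-1.5,-2.5,0],[-1.5,-4.5,0],[-1.5,-6.5,0]], turn=[[0,0,0],[0,0,0],[0,0,0],[0,0,0],[0,0,0]])

```text
time: 14.7
tcp_pos: [0.5832, -0.204, 0.2139]
orientation: [-90.0, 0.0, 1.0]
ft_force: [-0.4, 0.8, -1.5]
grip_width: 0.0279
```

Emit:
arm_command(grip=[0.1,0.1,0.1,0.1,0.1], translation=[[0,-1.5,0],[0,-2.4,0],[0,-2.4,0],[0,-2.4,0],[0,-2.4,0]], turn=[[0,0,0],[0,0,0],[0,0,0],[0,0,0],[0,0,0]])

```text
time: 15.12
tcp_pos: [0.5835, -0.2039, 0.2356]
orientation: [-90.0, 0.1, 1.0]
ft_force: [0.8, -0.5, -1.7]
grip_width: 0.0277
```

```bash
python3 -c "
from h import *
plan([.594,.1687,.235],21.5)
from rig import capture
for n in('side','top'):
    p,d=capture(n);cv2.imwrite(f'pics/{n}12.png',p[...,::-1])
p=cv2.imread('pics/top12.png');cv2.imwrite('pics/top12c.png',cv2.resize(p[170:240,140:220],None,fx=8,fy=8,interpolation=2))
p=cv2.imread('pics/side12.png');cv2.imwrite('pics/side12c.png',cv2.resize(p[120:250,220:400],None,fx=4.4,fy=4.4,interpolation=2))
"
```

```text
t 15.12 pos [ 0.5835 -0.2039  0.2356] ori [-89.96   0.09   1.02] F [ 0.8 -0.5 -1.7] w 0.0277
shift cm [ 1.71  0.08 37.23] turn [ -0.05 -20.48  -0.08]
```

View pics/side12c.png

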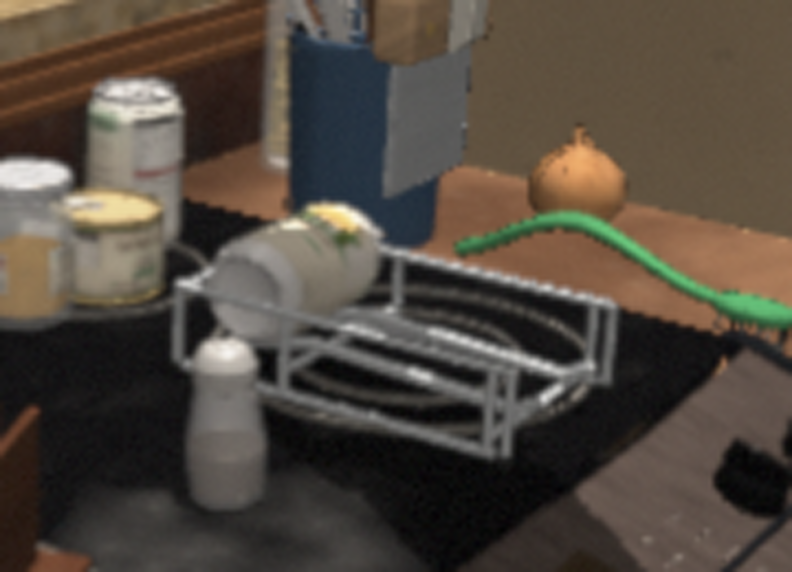

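View pics/top12c.png

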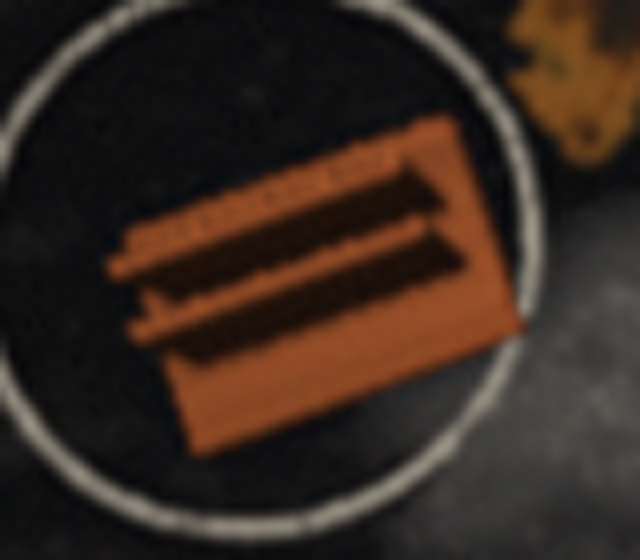

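```bash
python3 -c "
from h import *
c=np.array([[115,265],[405,160],[137,330],[432,225]])/8+[140,170]
q=plane('top',c,.09);print(q.round(4),q.mean(0));
for a,b in((0,1),(2,3)): d=q[a]-q[b];print(np.hypot(*d[:2]),np.degrees(np.arctan2(d[1],d[0])))
b=plane('top',np.array([[457,116],[522,325],[196,455]])/8+[140,170],.01);print((b[0]+b[2])/2);d=b[2]-b[1];print(np.hypot(*d[:2]),np.degrees(np.arctan2(d[1],d[0])));d=b[0]-b[1];print(np.hypot(*d[:2]),np.degrees(np.arctan2(d[1],d[0])))
"
```

```text
[[0.5874 0.2132 0.09  ]
 [0.6189 0.1314 0.09  ]
 [0.5688 0.2058 0.09  ]
 [0.6001 0.1228 0.09  ]] [0.59378096 0.16831816 0.09      ]
0.08767006564859538 111.10008542839893
0.08867721524652376 110.69758212006815
[0.59267439 0.16821082 0.01      ]
0.10784294634096837 112.7457960902488
0.0698889343740512 19.235695004950607
```

Emit:
arm_command(grip=[0.1,0.1,0.1,0.1,0.1], translation=[[0.1,0,1.2],[0.2,0,3.5],[0.3,0,6.3],[0.5,0,9.2],[0.6,0,12]], turn=[[0,-1,0],[0,-3,0],[0,-5,0],[0,-7,0],[0,-9,0]])

```text
time: 15.63
tcp_pos: [0.5876, -0.0819, 0.2361]
orientation: [-90.0, 0.0, 10.2]
ft_force: [0.7, 0.2, -1.8]
grip_width: 0.0277
```

```bash
python3 -c "
from h import *
plan([.594,.1687,.235],21.5)"
```

```text
t 15.63 pos [ 0.5876 -0.0819  0.2361] ori [-8.997e+01  4.000e-02  1.016e+01] F [ 0.7  0.2 -1.8] w 0.0277
shift cm [ 5.05  0.12 24.55] turn [ -0.03 -11.34  -0.03]
```

Emit:
arm_command(grip=[0.1,0.1,0.1,0.1,0.1], translation=[[0.6,0,2.8],[1.2,0,5.7],[1.8,0,8.6],[2.3,0,11.4],[2.8,0,13.6]], turn=[[0,-2,0],[0,-4,0],[0,-6,0],[0,-8,0],[0,-10,0]])

```text
time: 16.05
tcp_pos: [0.5911, 0.0577, 0.2362]
orientation: [-90.0, 0.0, 20.2]
ft_force: [1.6, -0.2, -1.6]
grip_width: 0.028
```

```bash
python3 -c "
from h import *
plan([.594,.1687,.235],21.5)"
```

```text
t 16.05 pos [0.5911 0.0577 0.2362] ori [-8.996e+01  4.000e-02  2.023e+01] F [ 1.6 -0.2 -1.6] w 0.028
shift cm [ 4.11  0.13 10.32] turn [-0.04 -1.27 -0.04]
```

Emit:
arm_command(grip=[0.1,0.1,0.1,0.1,0.1], translation=[[1,0,2.5],[2,0,5],[3,0,7.5],[3.7,0,9.3],[4,0,10]], turn=[[0,-0.5,0],[0,-1.2,0],[0,-1.2,0],[0,-1.2,0],[0,-1.2,0]])

```text
time: 16.47
tcp_pos: [0.5944, 0.1656, 0.2361]
orientation: [-90.0, 0.0, 21.4]
ft_force: [-1.2, -0.5, -0.7]
grip_width: 0.0277
```

Emit:
arm_command(grip=[0.1,0.1,0.1,0.1,0.1], translation=[[0,0,0],[0,0,0],[0,0,0],[0,0,0],[0,0,0]], turn=[[0,0,0],[0,0,0],[0,0,0],[0,0,0],[0,0,0]])

```text
time: 16.88
tcp_pos: [0.5953, 0.1616, 0.2367]
orientation: [-90.0, 0.0, 21.2]
ft_force: [-0.3, -0.6, -1.5]
grip_width: 0.0279
```

```bash
python3 -c "
from h import *
plan([.594,.1687,.235],21.5)"
```

```text
t 16.88 pos [0.5953 0.1616 0.2367] ori [-90.     0.    21.16] F [-0.3 -0.6 -1.5] w 0.0279
shift cm [0.14 0.17 0.71] turn [ 0.   -0.34 -0.  ]
```

Emit:
arm_command(grip=[0.1,0.1,0.1,0.1,0.1], translation=[[0.1,0.5,0.7],[0.1,1.5,0.7],[0.1,2.6,0.7],[0.1,3.2,0.7],[0.1,3.2,0.7]], turn=[[0,-0.3,0],[0,-0.3,0],[0,-0.3,0],[0,-0.3,0],[0,-0.3,0]])

```text
time: 17.3
tcp_pos: [0.5927, 0.1691, 0.2023]
orientation: [-90.0, 0.2, 21.5]
ft_force: [-0.1, 0.2, -1.7]
grip_width: 0.028
```

Emit:
arm_command(grip=[0.1,0.1,0.1,0.1,0.1], translation=[[0,0,0],[0,0,0],[0,0,0],[0,0,0],[0,0,0]], turn=[[0,0,0],[0,0,0],[0,0,0],[0,0,0],[0,0,0]])

```text
time: 17.72
tcp_pos: [0.5937, 0.1694, 0.205]
orientation: [-90.0, -0.0, 21.5]
ft_force: [-0.5, -0.7, -1.8]
grip_width: 0.0279
```

```bash
python3 -c "
from h import *
plan([.594,.1687,.1186],21.5)
from rig import capture
for n in('side',):
    p,d=capture(n);cv2.imwrite(f'pics/{n}13.png',p[...,::-1])
p=cv2.imread('pics/side13.png');cv2.imwrite('pics/side13c.png',cv2.resize(p[140:280,150:320],None,fx=4.2,fy=4.2,interpolation=2))
"
```

```text
t 17.72 pos [0.5937 0.1694 0.205 ] ori [-9.001e+01 -4.000e-02  2.152e+01] F [-0.5 -0.7 -1.8] w 0.0279
shift cm [-0.    8.64 -0.07] turn [0.01 0.02 0.04]
```

View pics/side13c.png

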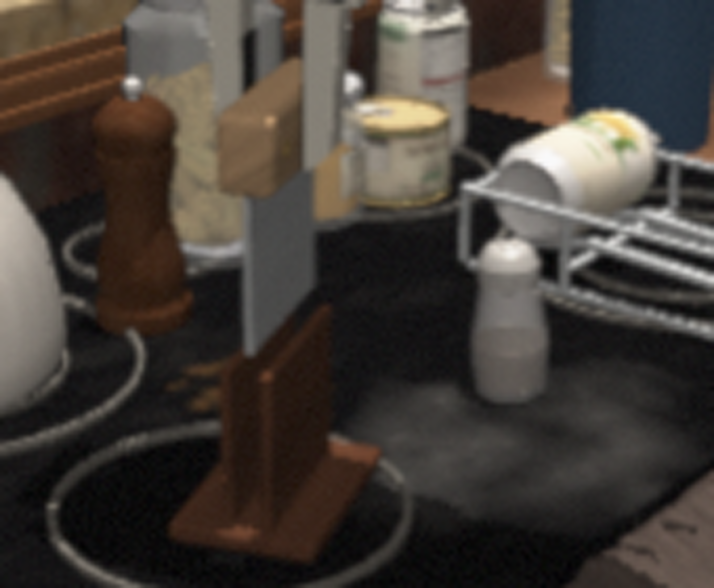

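The blade's lower edge (crop (250,350)) is centred over the slot. Lower it.

Emit:
arm_command(grip=[0.1,0.1,0.1,0.1,0.1], translation=[[0,0.5,0],[0,1,0],[0,1.6,0],[0,2.2,0],[0,2.8,0]], turn=[[0,0,0],[0,0,0],[0,0,0],[0,0,0],[0,0,0]])

```text
time: 18.18
tcp_pos: [0.5934, 0.1694, 0.1757]
orientation: [-90.0, 0.0, 21.5]
ft_force: [0.1, -0.2, -0.6]
grip_width: 0.0278
```

Emit:
arm_command(grip=[0.1,0.1,0.1,0.1,0.1], translation=[[0,0.7,0],[0,1.5,0],[0,2.3,0],[0,3.1,0],[0,3.9,0]], turn=[[0,0,0],[0,0,0],[0,0,0],[0,0,0],[0,0,0]])

```text
time: 18.6
tcp_pos: [0.5935, 0.1694, 0.1367]
orientation: [-90.0, 0.0, 21.5]
ft_force: [0.1, 0.3, -1.4]
grip_width: 0.0281
```

```bash
python3 -c "
from h import *
plan([.594,.1687,.1186],21.5)"
```

```text
t 18.6 pos [0.5935 0.1694 0.1367] ori [-9.000e+01  1.000e-02  2.153e+01] F [ 0.1  0.3 -1.4] w 0.0281
shift cm [ 0.02  1.81 -0.08] turn [-0.    0.03 -0.01]
```

Emit:
arm_command(grip=[0.1,0.1,0.1,0.1,0.1], translation=[[0,0.6,0],[0,1,0],[0,1.3,0],[0,1.6,0],[0,1.7,0]], turn=[[0,0,0],[0,0,0],[0,0,0],[0,0,0],[0,0,0]])

```text
time: 19.02
tcp_pos: [0.5935, 0.1694, 0.1204]
orientation: [-90.0, 0.0, 21.5]
ft_force: [0.1, 0.4, -1.2]
grip_width: 0.0276
```

Emit:
arm_command(grip=[0.1,0.1,0.1,0.1,0.1], translation=[[0,0.1,0],[0,0.1,0],[0,0.1,0],[0,0.1,0],[0,0.1,0]], turn=[[0,0,0],[0,0,0],[0,0,0],[0,0,0],[0,0,0]])

```text
time: 19.43
tcp_pos: [0.5936, 0.1694, 0.1198]
orientation: [-90.0, -0.0, 21.5]
ft_force: [0.4, -0.4, -1.2]
grip_width: 0.0279
```

```bash
python3 -c "
from h import *
plan([.594,.1687,.1186],21.5)
from rig import capture
for n in('side',):
    p,d=capture(n);cv2.imwrite(f'pics/{n}14.png',p[...,::-1])
p=cv2.imread('pics/side14.png');cv2.imwrite('pics/side14c.png',cv2.resize(p[160:290,150:320],None,fx=4.5,fy=4.5,interpolation=2))
"
```

```text
t 19.43 pos [0.5936 0.1694 0.1198] ori [-9.000e+01 -2.000e-02  2.152e+01] F [ 0.4 -0.4 -1.2] w 0.0279
shift cm [ 0.01  0.12 -0.08] turn [0.   0.02 0.02]
```

View pics/side14c.png

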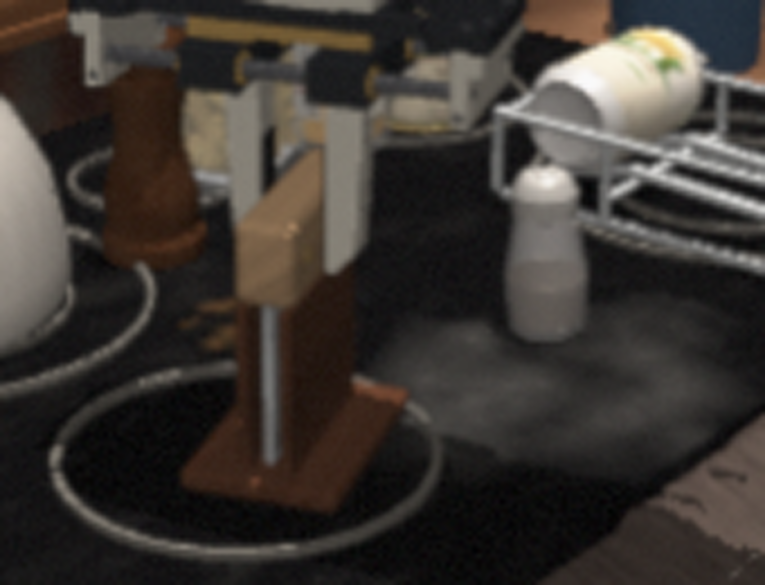

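Emit:
arm_command(grip=[0.1,0.1,0.1,0.1,0.1], translation=[[0,0.05,0],[0,0.1,0],[0,0.13,0],[0,0.13,0],[0,0.13,0]], turn=[[0,0,0],[0,0,0],[0,0,0],[0,0,0],[0,0,0]])

```text
time: 19.9
tcp_pos: [0.5936, 0.1694, 0.1186]
orientation: [-90.0, -0.0, 21.5]
ft_force: [-2.0, -1.0, 3.0]
grip_width: 0.0279
```

Emit:
arm_command(grip=[0.35,0.4,0.5,0.6,0.7], translation=[[0,0,0],[0,0,0],[0,0,0],[0,0,0],[0,0,0]], turn=[[0,0,0],[0,0,0],[0,0,0],[0,0,0],[0,0,0]])

```text
time: 20.32
tcp_pos: [0.5936, 0.1694, 0.1183]
orientation: [-90.0, -0.0, 21.5]
ft_force: [0.3, -0.0, -0.6]
grip_width: 0.0526
```

Emit:
arm_command(grip=[0.9,0.9,0.9,0.9,0.9], translation=[[0,0,0],[0,0,0],[0,0,0],[0,0,0],[0,0,0]], turn=[[0,0,0],[0,0,0],[0,0,0],[0,0,0],[0,0,0]])

```text
time: 20.73
tcp_pos: [0.5936, 0.1694, 0.1183]
orientation: [-90.0, -0.0, 21.5]
ft_force: [-0.2, 0.3, 0.6]
grip_width: 0.083
```

```bash
python3 -c "
from h import *
plan([.594,.1687,.25],21.5)"
```

```text
t 20.73 pos [0.5936 0.1694 0.1183] ori [-90.    -0.    21.53] F [-0.2  0.3  0.6] w 0.083
shift cm [ 1.000e-02 -1.317e+01 -8.000e-02] turn [0.   0.03 0.  ]
```

Retreat straight up, then sideways toward the robot for a clear view.

Emit:
arm_command(grip=[0.9,0.9,0.9,0.9,0.9], translation=[[0,-1,0],[0,-3,0],[0,-5.5,0],[0,-8,0],[0,-11,0]], turn=[[0,0,0],[0,0,0],[0,0,0],[0,0,0],[0,0,0]])

```text
time: 21.15
tcp_pos: [0.5931, 0.1693, 0.2295]
orientation: [-90.0, 0.1, 21.5]
ft_force: [0.7, 0.1, -0.1]
grip_width: 0.0837
```

Emit:
arm_command(grip=[0.9,0.9,0.9,0.9,0.9], translation=[[-2.5,-1,-1],[-5.5,-2,-2],[-8.5,-3,-3],[-11.5,-3,-4],[-14.5,-3,-5]], turn=[[0,0,0],[0,0,0],[0,0,0],[0,0,0],[0,0,0]])

```text
time: 21.57
tcp_pos: [0.4759, 0.069, 0.2596]
orientation: [-90.0, -0.1, 21.5]
ft_force: [0.6, -0.4, -0.9]
grip_width: 0.0839
```

Emit:
arm_command(grip=[0.9,0.9,0.9,0.9,0.9], translation=[[-2.5,0,-1],[-5,0,-2],[-7,0,-2.5],[-8,0,-3],[-8,0,-3]], turn=[[0,0,0],[0,0,0],[0,0,0],[0,0,0],[0,0,0]])

```text
time: 21.98
tcp_pos: [0.4129, 0.0115, 0.2591]
orientation: [-90.0, -0.0, 21.5]
ft_force: [-0.1, 0.2, 0.7]
grip_width: 0.0836
```

Emit:
arm_command(grip=[0.9,0.9,0.9,0.9,0.9], translation=[[0,0,0],[0,0,0],[0,0,0],[0,0,0],[0,0,0]], turn=[[0,0,0],[0,0,0],[0,0,0],[0,0,0],[0,0,0]])

```text
time: 22.4
tcp_pos: [0.4139, 0.0128, 0.2582]
orientation: [-90.0, 0.0, 21.6]
ft_force: [-0.6, 0.1, -1.1]
grip_width: 0.0836
```

```bash
python3 -c "
from h import *
plan([.594,.1687,.25],21.5)
from rig import capture
D={}
for n in('side','top'):
    p,D[n]=capture(n);cv2.imwrite(f'pics/{n}15.png',p[...,::-1])
p=cv2.imread('pics/side15.png');cv2.imwrite('pics/side15c.png',cv2.resize(p[140:290,150:370],None,fx=3.6,fy=3.6,interpolation=2))
P=cloud('top',D['top']);v,u=np.mgrid[:384,:512]
c=(P[...,0]>.6)&(P[...,0]<.71)&(P[...,1]>-.25)&(P[...,1]<-.16)&(P[...,2]>.065)&(P[...,2]<.1);pts=P[c]
from scipy.optimize import least_squares
f=lambda p:np.hypot(pts[:,:2]@np.array([np.cos(p[0]),np.sin(p[0])])-p[1],pts[:,2]-p[2])-.033
s=least_squares(f,[0,.66,.056],loss='soft_l1',f_scale=.002);print('can',np.degrees(s.x[0]),s.x[1:],c.sum())
P0=np.load('topP.npy')
for (a,b) in ((250,208),(228,110),(178,195)): print(P[b-1:b+2,a-1:a+2].mean((0,1)).round(4),P0[b-1:b+2,a-1:a+2].mean((0,1)).round(4))
"
```

```text
t 22.4 pos [0.4139 0.0128 0.2582] ori [-8.999e+01  2.000e-02  2.156e+01] F [-0.6  0.1 -1.1] w 0.0836
shift cm [22.48  0.81  7.88] turn [-0.01  0.06 -0.02]
can 1.7296756619745093 [0.66112835 0.05429088] 983
[ 0.5791 -0.0062  0.0895] [ 0.5791 -0.0062  0.0893]
[0.7962 0.0463 0.1353] [0.796  0.0463 0.1357]
[0.6008 0.1516 0.1297] [0.6008 0.1515 0.1301]
```

View pics/side15c.png

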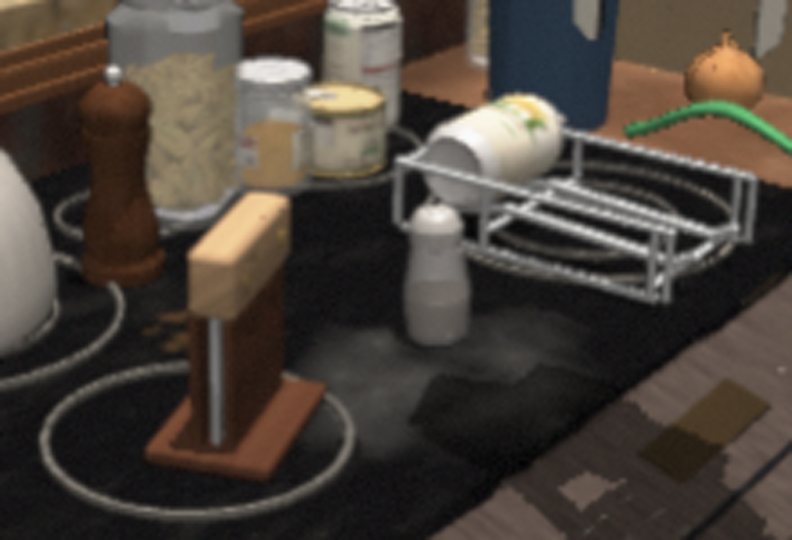

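View pics/top15.png

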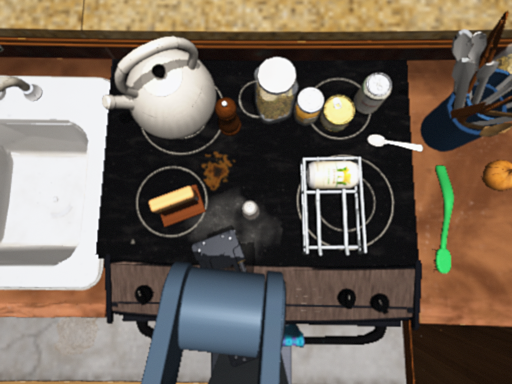

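```bash
python3 -c "
from rig import close_job
print(close_job())"
```

```text
the job is handed in; nothing more can be done
None
```

I rolled the can up the rails and over the crest with the blade. It now lies in the dip, the scraper is back upright in its stand, and the job is handed in at about 22.5 s of the 53 s allowed. The blade pushed at heights where the fingers stayed well above the can, and the wrist force readings stayed around 4 N while pushing.

- **Can:** the last pictures show it in the dip at the back of the rack. It moved 158 mm, against 161 mm nominal, and its centre is about 54 mm high, so both are within camera accuracy. I did not take a second look to confirm it was no longer rocking, but about 9 s had passed since it crossed the crest.
- **Scraper:** it sits in the stand, and the handle top is at 0.130 m, the same as at the start.
- **Everything else:** the shaker and the mill are unmoved to within 1 mm, and the open gripper is clear of everything.

No check failed or disagreed.

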